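# Park the captive thumbscrew of a grain mill and open its cover

## Task

Open the grain mill for cleaning. Its cover's thumbscrew is loose, but a spring holds its tip down in the deck: pull it up gently until the thread catches, keep pulling and turn it anticlockwise until it has climbed far enough to stay up when let go. Then slide the cover fully open. Do not strain the thread, and leave the things round the mill alone.

Things in the scene. Friction and masses are not known exactly. Their poses are not given: they have to be found in the camera images.
- grain_mill: Electric grain mill: wooden case 130 x 240 mm with a white metal deck, deck top 78 mm above the origin; fixed to the worktop. Origin: centre of the underside; x to its back, y along its long side to the left seen from the front with its dial and flour drawer, z up. A flat steel cover (98 x 118 mm, 3 mm thick) lies on the deck between two low rails and slides along the mill's +y.
- cover (a joint): How far the cover has slid open along the mill's +y, in m: 0 shut, 0.085 fully open (stop). It needs about 2 N to slide.
- tab (a point): Middle of the upper edge of the cover's upright finger tab: a steel plate 44 mm wide (along the mill's x), 3.5 mm thick (along y), standing 26 mm above the cover, 95 mm to the mill's -y side of the screw axis; this edge is 107.5 mm above the mill's origin. Axes as the mill's; moves with the cover.
- screw_head: Knurled round steel head of the thumbscrew, 32 mm in diameter, 14 mm high, turning about the vertical. Origin: its centre, moving up with the screw; at rest 126.5 mm above the mill's origin, at x = 0, y = +15 mm of the mill, 2 mm of air between it and the bush below. Its yaw does not tell where the thread starts. Let go, it keeps its angle (friction 0.06 N m).
- screw (a joint): Lift of the screw above its lowest place, in m, 0 to 0.033. Spring and weight pull it down with about 5 N at 0, 8 N at 17 mm. Below the thread it moves freely; its lugs meet the thread somewhere from 2 to 17 mm of lift, by the unseen depth D of the threaded insert (0 to 6 mm) and the angle at which the screw stands. Parked and let go it must stand at 0.0138 or more.
- screw_tip (a point): Lower end of the screw's plain 8 mm shank, which rises with it; z up. At rest it stands 13 mm deep in a hole in the deck and blocks the cover; lifted clear of the deck it lets the cover slide.
- bush: Brass bush on the cover round the screw, 24 mm in diameter (27 at the foot), top 39 mm above its origin, which lies on the screw axis 78.5 mm above the mill's origin; axes as the mill's. The thread is on an insert inside, set D = 0 to 6 mm high; more than 20 N on it, up, down or in turning, strains it (a lug turned against the start of a rib jams there).
- thread (a point): Point inside the bush 20 mm above its origin, amid the right-hand three-start thread. Pulled lightly up and turned anticlockwise from above, the screw climbs 4.8 mm a radian, 10 to 16 mm in all. Let go below D + 12 mm of lift it drops right down; above, it sinks some 2 mm and stays. Past D + 18 nothing bears from above; past D + 26 it drops to D + 16 mm, harmlessly.
- glass: Small clear drinking glass, 55 mm in diameter, 70 mm high, standing beyond the mill's left end; origin at the centre of its underside. To be left alone.
- spice_jar: Spice jar with a dark cap, 44 mm in diameter, 105 mm high, beyond the mill's right end; origin at the centre of its underside. To be left alone.
- tin: Preserve tin, 75 mm in diameter, 58 mm high, behind the mill; origin at the centre of its underside. To be left alone.

How it is judged:
By the outcome, as a careful person would: the job done as asked, in the order asked, and still so for the second after the job is handed in, with the robot touching nothing.
It also fails if it takes over 72 s, if anything falls off the work surface, if the arm or the gripper's body presses on something with over 40 N, if the wrist force passes 120 N, or if a joint passes its speed limit or range.

## Robot

A 6-joint arm with a two-finger parallel gripper is mounted at the origin on a cart in front of the work surface, level with it; the furniture and walls round the work are solid. World frame = base frame: x ahead of the robot, y to its left, z up, the work surface at z = 0. Lengths are in m, angles in degrees, forces in N, time in s.
With the tool pointing down it reaches from about 0.35 to 1 m from the base axis. Payload 7.1 kg.
Tool frame: the origin (TCP) lies at the very end of the fingers, on their centre line; the grasp point (between the pads) lies bot.pinch_z behind it (bot.pinch_z is the distance from the TCP to the grasp point, in m); z points along the fingers, y is the line along which they close (so a half turn about z gives the same grasp; the last joint's range is limited). The gripper opens to 85 mm and grips with 20 to 120 N. Pads are 22 mm wide; open, the fingers measure 114 mm over their backs; the gripper's body (76 mm by 85 mm) begins 54 mm behind the grasp point. The pads swing forward as they close: fully open they stand 13 mm farther back than shut.
Start: joints at [63.598, 24.242, 93.386, -0, 62.372, -1.089], TCP at [0.267, 0.565, 0.192] pointing down, gripper open.
Joint ranges: [-172.04, 172.04], [-51.8, 120.97], [4.93, 147.93], [-75.15, 255.16], [6.16, 154.13], [-145.62, 145.62]. Speed limits (degrees/s): [136.94, 136.94, 172.46, 180, 180, 180].

## Interface

Orientations are given as [roll, pitch, yaw] about the fixed x, y, z axes, in that order (R = Rz(yaw) Ry(pitch) Rx(roll)).
In Python, from workcell import bot gives the robot as it stands. The module is installed in compiled form; this text tells all that it offers.
- The arm moves only by the shell command python3 -m inch 'ROWS'. ROWS is JSON, a list of rows, each a list of 7 numbers: the shift along the world's x, y, z in cm, then the turn, a rotation vector about the world's x, y, z in rad, then the finger opening in cm, from 0 to 8.54. A call has 1 to 10 rows; each row is the pose to reach, as a shift and turn from the pose commanded when the call began; what a row does not reach only later rows make up. A row lasts 1/8 s, in which the tool goes at most 62.5 mm and 10.7 degrees, less where a joint would pass 70% of its speed; a pose out of reach is approached as far as the arm can. A call with a gripper value outside its range is refused whole. The fingers move at their own pace and stop on an object; the grip force is fixed at half the most. Time passes only in rows, so rows that repeat a pose let the fingers close. It gives the time, the measured TCP pose, the force, the opening and the grip force at its end, in the units of the state.
- bot.sense(): the state, without advancing time (a new reading comes with each control period).
- bot.capture(name): name is "side" or "top" or "wrist"; returns the picture (400x640x3 uint8, red, green, blue); there is no depth.
- bot.camera_info(name): a dict with "K" (3x3 intrinsics, pixels), "origin" and "orientation" of the camera in the world. Camera axes: x right, y down, z forward; pixel columns grow to the right and rows downward; lengths in m; the calibration is good to about 2 mm. A picture is of the moment at which its call begins: read the wrist's pose just before it. camera_info takes no time and is no camera call; for the wrist camera it gives the pose at the moment of the call.
- bot.close_job(): hands the job in; it is judged then, once.
The state is a dict: "time_s": time; "joints": joint angles; "qd": joint speeds; "joint_torque": joint torques, N m; "eef_pos": TCP position; "ee_rot": TCP orientation; "contact_force": force on the tool from outside, world axes, zero at the start; "ft_torque": the same for the moment, N m; "grip_width": opening from 0.0 (shut) to 1.0 (fully open); "gripper_force": force on a finger pad.
Only numpy, scipy, OpenCV 4.12 (cv2) and the standard library are available. Lean on these libraries where they do the work, as an engineer would, in place of code of your own. Each camera call takes 0.05 s, during which the arm holds its last target. There are 200 camera calls.

## Working session

There is one attempt and no reset: what is moved stays moved. The work goes in short steps, Python scripts to look and compute and a shell command to move; the robot and the scene stay as the last step left them, time stands still between calls to the robot, and variables do not carry over. Pictures are saved under pics/ and viewed, at most 10 in all, crops included, and the job is handed in when it is done.

```bash
mkdir -p pics
python3 - <<'E'
from workcell import bot
import cv2,numpy as np
s=bot.sense();print(s['eef_pos'],s['ee_rot'],s['time_s'],bot.pinch_z,s['contact_force'])
ims=[]
for n in("side","top","wrist"):
    im=bot.capture(n);c=bot.camera_info(n);print(n,np.round(c['K'],1).tolist(),c['origin'],c['orientation'])
    cv2.imwrite(f'pics/{n}0.png',im[:,:,::-1])
E
ls pics
```

```text
[0.26694577 0.56446539 0.19134391] [-1.79912583e+02 -1.39248007e-03  1.54687465e+02] 0.0 0.0187 [-0.55224155  0.70655553 -1.14214105]
side [[377.8, 0.0, 318.1], [0.0, 377.8, 198.1], [0.0, 0.0, 1.0]] [0.46156311 0.51073508 0.53507952] [-119.50763522   -1.42440258 -172.43240938]
top [[415.0, 0.0, 320.4], [0.0, 415.0, 200.5], [0.0, 0.0, 1.0]] [ 0.42499347 -0.21328438  0.95031267] [-173.69806533   -1.55316928  -91.61536052]
wrist [[277.9, 0.0, 319.6], [0.0, 277.9, 203.1], [0.0, 0.0, 1.0]] [0.20496401 0.59454138 0.37309871] [1.64473381e+02 5.53786609e-02 6.47008999e+01]
side0.png
top0.png
wrist0.png
```

View pics/side0.png

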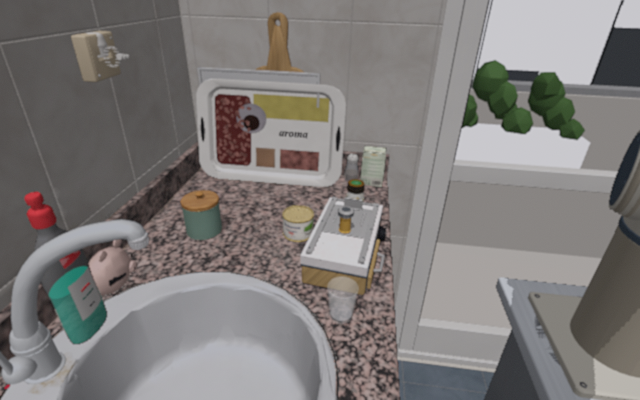

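View pics/top0.png

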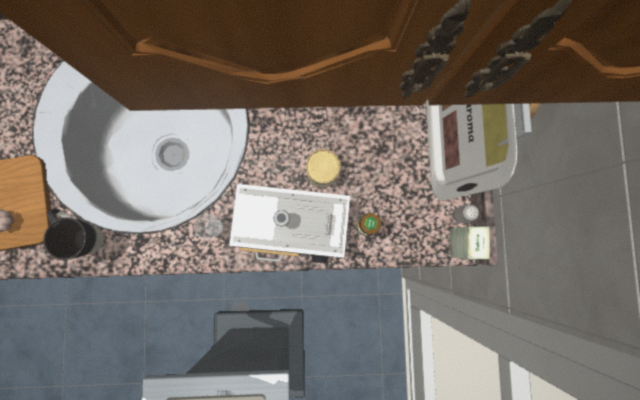

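Top view: the mill spans about (232,185)-(350,257) with the screw head at (282,218) and the tab near (330,222). The glass is at (212,227), the jar at (369,223) and the tin at (323,167).

```bash
cat > h.py <<'E'
from workcell import bot
import cv2,numpy as np
from scipy.spatial.transform import Rotation as R
def ray(n,uv,z,c=None):
    c=c or bot.camera_info(n);d=R.from_euler('xyz',c['orientation'],degrees=True).as_matrix()@np.linalg.inv(c['K'])@[uv[0],uv[1],1]
    o=np.array(c['origin']);return o+d*(z-o[2])/d[2]
def proj(n,p,c=None):
    c=c or bot.camera_info(n);q=c['K']@(R.from_euler('xyz',c['orientation'],degrees=True).as_matrix().T@(np.array(p)-c['origin']));return q[:2]/q[2]
E
python3 - <<'E'
from h import *
im=cv2.imread('pics/top0.png')
hsv=cv2.cvtColor(im,cv2.COLOR_BGR2HSV)
m=((hsv[...,1]<40)&(hsv[...,2]>125)).astype(np.uint8)
m[:,:215]=0;m[:,365:]=0;m[:175]=0;m[265:]=0
m=cv2.morphologyEx(m,cv2.MORPH_CLOSE,np.ones((9,9)));m=cv2.morphologyEx(m,cv2.MORPH_OPEN,np.ones((9,9)))
c=max(cv2.findContours(m,0,2)[0],key=cv2.contourArea)
r=cv2.minAreaRect(c);b=cv2.boxPoints(r)
P=[ray('top',p,.078) for p in b];print(np.round(b),np.round(P,3),[np.round(np.linalg.norm(P[i]-P[i-1]),3) for i in range(4)])
ctr=np.mean(P,0)
for n,uv,z in(('screw',(282,218),.1335),('glass',(212,227),.05),('jar',(369,223),.105),('tin',(323,167),.058)):print(n,ray('top',uv,z).round(3))
print('c',ctr)
big=cv2.resize(im[170:270,200:400],None,fx=4,fy=4,interpolation=cv2.INTER_CUBIC);cv2.imwrite('pics/t1.png',big)
E
```

```text
[[215. 175.]
 [360. 175.]
 [360. 264.]
 [215. 264.]] [[ 0.58  -0.018  0.078]
 [ 0.573 -0.326  0.078]
 [ 0.385 -0.318  0.078]
 [ 0.394 -0.018  0.078]] [np.float64(0.186), np.float64(0.308), np.float64(0.188), np.float64(0.3)]
screw [ 0.482 -0.161  0.134]
glass [ 0.472 -0.006  0.05 ]
jar [ 0.469 -0.337  0.105]
tin [ 0.596 -0.248  0.058]
c [ 0.48325009 -0.17015848  0.078     ]
```

View pics/t1.png

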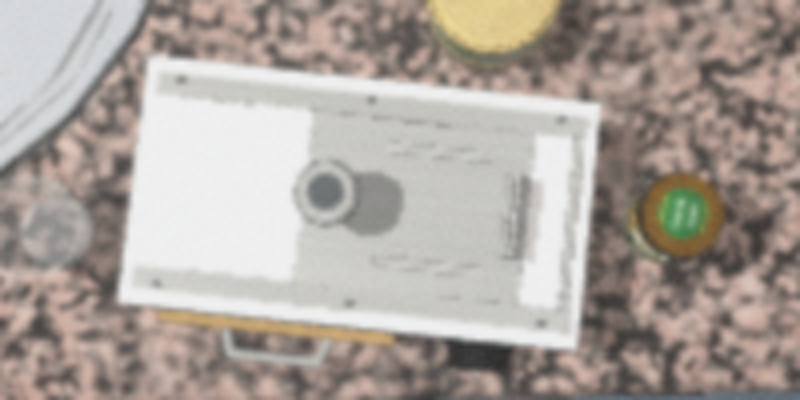

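Crop: deck corners at full-picture pixels (238,184), (350,195.5), (344,257), (230,245.5). The screw head is at (281,217.5) and the tab edge near (329.5,224).

Run:
```python
from h import *
b=[(238,184.3),(350,195.5),(344.3,257),(230,245.5)]
P=np.array([ray('top',p,.078) for p in b]);print(P.round(3),[np.linalg.norm(P[i]-P[i-1]).round(3) for i in range(4)])
for i,j in((1,0),(2,3),(2,1),(3,0)):
    d=P[j]-P[i];print(np.degrees(np.arctan2(d[1],d[0])).round(1))
c=P.mean(0);print(c)
print('screw',ray('top',(281.3,217.5),.1335),'tab',ray('top',(329.5,224),.1075))
a=np.radians(-4)
for a in(-4,-5,-6):
  M=R.from_euler('z',a,degrees=True).as_matrix();print(a,c+M@[0,.015,0],c+M@[0,-.08,0])
```

```text
[[ 0.559 -0.066  0.078]
 [ 0.53  -0.303  0.078]
 [ 0.401 -0.286  0.078]
 [ 0.431 -0.049  0.078]] [np.float64(0.129), np.float64(0.238), np.float64(0.13), np.float64(0.239)]
82.8
82.7
-7.3
-7.7
[ 0.48024137 -0.17614783  0.078     ]
screw [ 0.48279045 -0.16011706  0.1335    ] tab [ 0.46882864 -0.25590032  0.1075    ]
-4 [ 0.48128772 -0.16118437  0.078     ] [ 0.47466085 -0.25595296  0.078     ]
-5 [ 0.48154871 -0.16120491  0.078     ] [ 0.47326891 -0.25584341  0.078     ]
-6 [ 0.4818093 -0.16123    0.078    ] [ 0.47187909 -0.25570958  0.078     ]
```

```bash
python3 -m inch '[[0,0,6,0,0,0,8.5],[1,-6,10,0,0,-0.15,8.5],[3,-12,10,0,0,-0.33,8.5],[4.5,-18,10,0,0,-0.51,8.5],[6,-24,10,0,0,-0.69,8.5],[7.5,-30,10,0,0,-0.87,8.5],[9,-35,10,0,0,-1.05,8.5],[10.5,-40,10,0,0,-1.23,8.5],[12,-45,10,0,0,-1.41,8.5],[13.5,-50,10,0,0,-1.59,8.5]]'
python3 -m inch '[[15,-55,0,0,0,0,8.5]]' >/dev/null 2>&1 </dev/null & sleep 0; kill $! 2>/dev/null; python3 -c "
from workcell import bot
s=bot.sense();print(s['eef_pos'],s['ee_rot'],s['joints'],s['time_s'])"
```

```text
time_s: 1.4
eef_pos: [0.4023, 0.0633, 0.2922]
ee_rot: [180.0, -0.0, 63.2]
contact_force: [0.9, 0.5, 0.1]
grip_width: 0.989
gripper_force: 0.0
[0.40231197 0.06328135 0.2922144 ] [ 1.79978110e+02 -1.69302527e-02  6.32464510e+01] [ 7.26315280e+00 -2.03000239e+00  1.12573560e+02  1.90847276e-03
  6.94288261e+01  3.40160348e+01] 1.4
```

```bash
python3 -m inch '[[1.5,-4,0,0,0,-0.18,8.5],[3,-8,-1,0,0,-0.36,8.5],[4.5,-12,-2,0,0,-0.54,8.5],[6,-16,-3,0,0,-0.72,8.5],[7,-19,-4,0,0,-0.9,8.5],[8,-22.4,-5,0,0,-1.08,8.5],[8,-22.4,-6,0,0,-1.26,8.5],[8,-22.4,-7,0,0,-1.44,8.5],[8,-22.4,-7,0,0,-1.62,8.5],[8,-22.4,-7,0,0,-1.77,8.5]]'
python3 - <<'E'
from h import *
s=bot.sense();print(s['eef_pos'],s['ee_rot'],s['joints'],s['time_s'])
c=bot.camera_info('wrist');im=bot.capture('wrist');cv2.imwrite('pics/w1.png',im[:,:,::-1])
print(proj('wrist',[.4825,-.1605,.1335],c),proj('wrist',s['eef_pos'],c),c)
E
```

```text
time_s: 2.65
eef_pos: [0.4819, -0.159, 0.2217]
ee_rot: [180.0, 0.1, -38.1]
contact_force: [-0.2, -0.5, 0.0]
grip_width: 0.995
gripper_force: 0.0
[ 0.4818637  -0.15896585  0.221683  ] [ 1.79983617e+02  5.13046950e-02 -3.81375227e+01] [-1.96019924e+01  1.22470029e+01  1.06447540e+02  8.84712567e-04
  6.13593087e+01  1.08535099e+02] 2.65
[320.50480945 193.538628  ] [319.751862   225.56146012] {'K': array([[277.94686547,   0.        , 319.580674  ],
       [  0.        , 277.94686547, 203.11107187],
       [  0.        ,   0.        ,   1.        ]]), 'origin': array([ 0.53457847, -0.20015491,  0.40320479]), 'orientation': array([ 1.64386986e+02, -6.90470719e-03, -1.28122997e+02])}
```

View pics/w1.png

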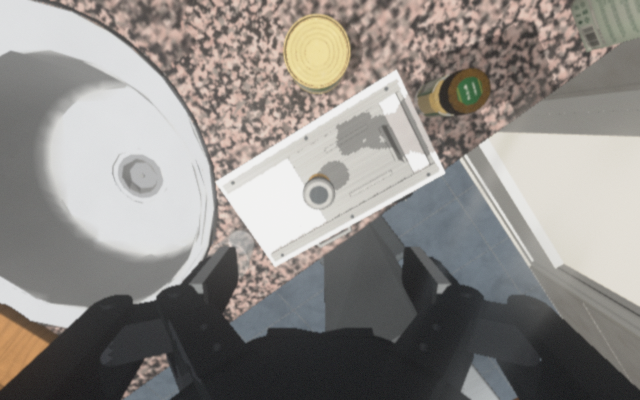

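The wrist view shows the head top at about (319,192), against a prediction of (320.5,193.5), so the position agrees to about 1-2 mm. I'll measure it finely.

Run:
```python
from h import *
im=cv2.imread('pics/w1.png');g=cv2.cvtColor(im,cv2.COLOR_BGR2GRAY)
cr=g[165:220,292:347];cr=cv2.resize(cr,None,fx=8,fy=8,interpolation=cv2.INTER_CUBIC)
for p in(25,18):
  cs=cv2.HoughCircles(cr,cv2.HOUGH_GRADIENT,1,20,param1=80,param2=p,minRadius=50,maxRadius=160)
  if cs is not None:
    for x,y,r in cs[0][:4]:
        uv=(x/8+292-.4,y/8+165-.4);print(uv,r/8,ray('wrist',uv,.1335))
cv2.imwrite('pics/c1.png',cr)
```

```text
(no output)
```

View pics/c1.png

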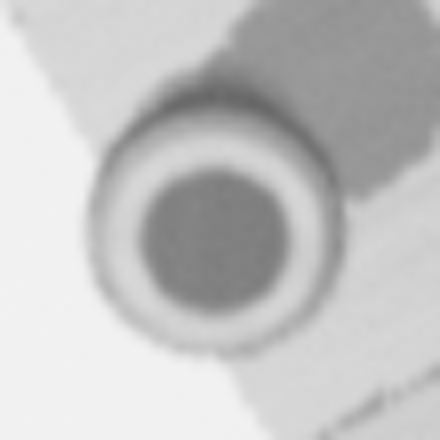

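The close crop shows the head's dark disc centred at crop (215,239), which is full-picture (318.5,194.4).

Run:
```python
from h import *
K=bot.camera_info('wrist')['K']
c={'K':K,'origin':[ 0.53457847, -0.20015491,  0.40320479],'orientation':[ 1.64386986e+02, -6.90470719e-03, -1.28122997e+02]}
print(ray('wrist',(318.5,194.4),.1335,c))
s=bot.sense();print(s['eef_pos'],s['ee_rot'],s['time_s'])
```

```text
[ 0.48303968 -0.15837922  0.1335    ]
[ 0.48193287 -0.1589527   0.22177699] [ 1.79988857e+02  4.03097066e-02 -3.84488284e+01] 2.7
```

```bash
python3 -m inch '[[0.1,0,-4,0,0,0,8.5],[0.1,0,-8,0,0,0,8.5],[0.1,0,-11,0,0,0,8.5],[0.1,0,-11.7,0,0,0,8.5],[0.1,0,-11.7,0,0,0,5],[0.1,0,-11.7,0,0,0,4.2],[0.1,0,-11.7,0,0,0,4.2],[0.1,0,-11.7,0,0,0,4.2]]'
python3 -c "
from workcell import bot
s=bot.sense();print(s['eef_pos'],s['contact_force'],s['ft_torque'],s['grip_width'])"
```

```text
time_s: 3.7
eef_pos: [0.4836, -0.1592, 0.1058]
ee_rot: [-180.0, -0.1, -37.8]
contact_force: [-0.7, 0.1, -0.0]
grip_width: 0.491
gripper_force: 0.0
[ 0.48361827 -0.15916348  0.10581853] [-0.7023038   0.14383931 -0.0370849 ] [ 0.03035069 -0.00459198  0.05903546] 0.49091914727526015
```

```bash
python3 -m inch '[[0,0,0,0,0,0,3.5],[0,0,0,0,0,0,2.9],[0,0,0,0,0,0,2.9],[0,0,0,0,0,0,2.9],[0,0,0,0,0,0,2.9],[0,0,0,0,0,0,2.9]]'
python3 -c "
from workcell import bot
s=bot.sense();print(s['eef_pos'],s['contact_force'],s['ft_torque'],s['grip_width'])"
```

```text
time_s: 4.45
eef_pos: [0.4832, -0.159, 0.1051]
ee_rot: [180.0, 0.0, -37.8]
contact_force: [-0.1, 0.2, 0.2]
grip_width: 0.342
gripper_force: 0.0
[ 0.4831916  -0.15901602  0.10509399] [-0.06239206  0.16431853  0.19728211] [ 0.03364883  0.02624118 -0.04841075] 0.3421874112051863
```

Run:
```python
from h import *
c=bot.camera_info('wrist');print(proj('wrist',[.483,-.1595,.1335],c))
im=bot.capture('wrist')[:,:,::-1];im2=bot.capture('side')[:,:,::-1]
a=cv2.resize(im[120:330,200:440],None,fx=2,fy=2,interpolation=cv2.INTER_CUBIC)
b=cv2.resize(im2[170:290,290:400],(385,420),interpolation=cv2.INTER_CUBIC)
o=np.hstack([cv2.resize(a,(415,363)),cv2.resize(b,(333,363))]);cv2.imwrite('pics/g1.png',o)
```

```text
[320.62150053 241.84459226]
```

View pics/g1.png

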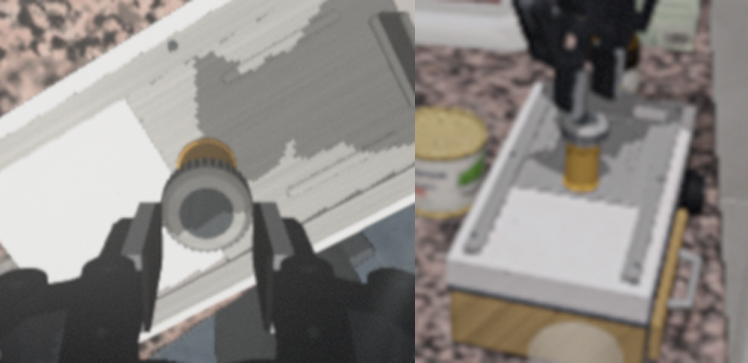

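The picture shows the head between the fingers with a small gap left on each side, so they're not yet gripping. I'll close further.

```bash
python3 -m inch '[[0,0,0,0,0,0,2.6],[0,0,0,0,0,0,2.2],[0,0,0,0,0,0,1.8],[0,0,0,0,0,0,1.8],[0,0,0,0,0,0,1.8],[0,0,0,0,0,0,1.8]]'
python3 -c "
from workcell import bot
s=bot.sense();print(s['eef_pos'],s['contact_force'],s['ft_torque'],s['grip_width'])"
```

```text
time_s: 5.3
eef_pos: [0.4832, -0.159, 0.1051]
ee_rot: [-180.0, -0.0, -37.8]
contact_force: [-0.2, 0.4, -0.5]
grip_width: 0.213
gripper_force: 0.0
[ 0.48320591 -0.15900363  0.10511501] [-0.19361091  0.41371805 -0.48988412] [0.00357779 0.06381751 0.00408195] 0.213249483483534
```

Run:
```python
from h import *
s=bot.sense();print(proj('wrist',s['eef_pos']),proj('side',s['eef_pos']),proj('side',[.483,-.1595,.1335]))
im=bot.capture('wrist')[:,:,::-1];im2=bot.capture('side')[:,:,::-1];im3=bot.capture('top')[:,:,::-1]
a=cv2.resize(im[150:330,220:420],(400,360),interpolation=cv2.INTER_CUBIC)
b=cv2.resize(im2[160:250,300:400],(400,360),interpolation=cv2.INTER_CUBIC)
cv2.imwrite('pics/g2.png',np.hstack([a,b]))
```

```text
[319.73806817 225.56213199] [344.75701714 220.58653514] [345.69481143 208.89502991]
```

View pics/g2.png

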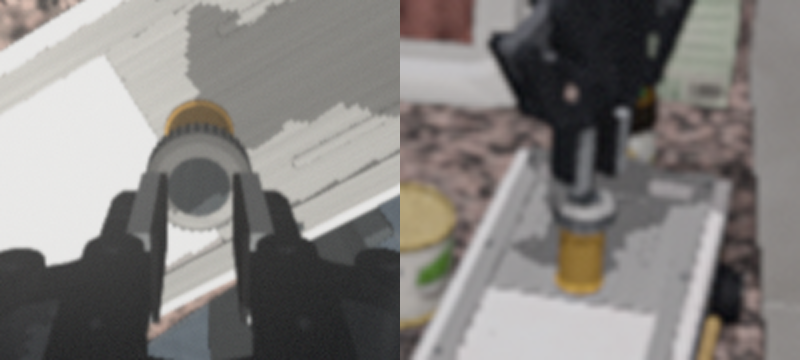

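The fingers stand over the head rather than beside it: their tips end at about the height of the head top, around 25 mm above the nominal TCP. I'll open, go lower with the force watched, and close again.

```bash
python3 -m inch '[[0,0,0,0,0,0,5.5],[0,0,0,0,0,0,5.5],[0,0,0,0,0,0,5.5],[0,0,-0.4,0,0,0,5.5],[0,0,-0.8,0,0,0,5.5],[0,0,-1.2,0,0,0,5.5],[0,0,-1.5,0,0,0,5.5],[0,0,-1.5,0,0,0,5.5]]'
python3 - <<'E'
from h import *
s=bot.sense();print(s['eef_pos'],s['contact_force'],s['ft_torque'],s['grip_width'])
im=bot.capture('wrist')[:,:,::-1];im2=bot.capture('side')[:,:,::-1]
a=cv2.resize(im[150:330,220:420],(400,360),interpolation=cv2.INTER_CUBIC)
b=cv2.resize(im2[160:250,300:400],(400,360),interpolation=cv2.INTER_CUBIC)
cv2.imwrite('pics/g3.png',np.hstack([a,b]))
E
```

```text
time_s: 6.45
eef_pos: [0.483, -0.159, 0.0898]
ee_rot: [180.0, 0.0, -37.8]
contact_force: [0.3, 0.1, 0.2]
grip_width: 0.642
gripper_force: 0.0
[ 0.48299984 -0.15895399  0.08979583] [0.34098724 0.11041248 0.20282381] [-0.04143872 -0.00662644 -0.01501565] 0.6415421417564805
```

View pics/g3.png

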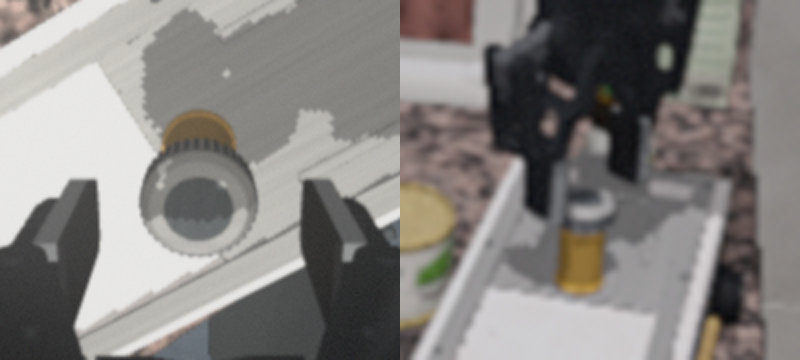

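The wrist crop shows the fingertips at (97,180) and (303,180) astride the head. In the side crop the tips are at about (545,215) and (633,182) with the head between them. I'll triangulate the tip height.

Run:
```python
from h import *
def tri(a,b):
    p0=ray('wrist',a,.2);p1=ray('wrist',a,.1);q0=ray('side',b,.2);q1=ray('side',b,.1)
    u=p1-p0;v=q1-q0;t=np.linalg.lstsq(np.c_[u,-v],q0-p0,rcond=None)[0];A=p0+t[0]*u;B=q0+t[1]*v
    return ((A+B)/2).round(4),np.linalg.norm(A-B).round(4)
# fingers: +side-left finger / right finger, both pairings
L=(97/2+220,240);Rr=(303/2+220,240);sl=(145/4+300,215/4+160);sr=(233/4+300,182/4+160)
for a in(L,Rr):
  for b in(sl,sr):print(tri(a,b))
print('head',tri((199/2+220,208/2+150),(188/4+300,200/4+160)))
print(bot.sense()['eef_pos'])
```

```text
(array([ 0.5031, -0.141 ,  0.1306]), np.float64(0.0048))
(array([ 0.4829, -0.1476,  0.1454]), np.float64(0.0508))
(array([ 0.4857, -0.1793,  0.1182]), np.float64(0.0387))
(array([ 0.4628, -0.1859,  0.1259]), np.float64(0.0112))
head (array([ 0.4811, -0.1581,  0.1315]), np.float64(0.0021))
[ 0.48321907 -0.15902578  0.09010739]
```

```bash
python3 -m inch '[[0,0,-0.2,0,0,0,5],[0,0,-0.4,0,0,0,5],[0,0,-0.6,0,0,0,5],[0,0,-0.6,0,0,0,5]]'
python3 -m inch '[[0,0,-0.1,0,0,0,5],[0,0,-0.2,0,0,0,5],[0,0,-0.3,0,0,0,5],[0,0,-0.3,0,0,0,5]]'
```

```text
time_s: 7.05
eef_pos: [0.483, -0.159, 0.0839]
ee_rot: [180.0, 0.0, -37.8]
contact_force: [-0.6, -0.1, 0.4]
grip_width: 0.586
gripper_force: 0.0
time_s: 7.55
eef_pos: [0.4831, -0.159, 0.081]
ee_rot: [180.0, 0.0, -37.8]
contact_force: [0.2, -0.4, 0.9]
grip_width: 0.586
gripper_force: 0.0
```

Free of contact. Closing again.

```bash
python3 -m inch '[[0,0,0,0,0,0,4],[0,0,0,0,0,0,3.2],[0,0,0,0,0,0,2.8],[0,0,0,0,0,0,2.6],[0,0,0,0,0,0,2.6],[0,0,0,0,0,0,2.6]]'
python3 -c "
from workcell import bot
s=bot.sense();print(s['eef_pos'],s['contact_force'],s['ft_torque'],s['grip_width'],s['gripper_force'])"
```

```text
time_s: 8.3
eef_pos: [0.4835, -0.1589, 0.0815]
ee_rot: [-180.0, -0.0, -37.8]
contact_force: [-0.1, 2.6, 6.2]
grip_width: 0.35
gripper_force: 58.9
[ 0.48350696 -0.15889891  0.08152904] [-0.05786032  2.59358837  6.24270847] [0.40261013 0.08836088 0.03876933] 0.3500496611622348 58.927778005599976
```

```bash
cat > chk.py <<'E'
import sys
from workcell import bot
s=bot.sense();f=s['contact_force'][2];print('z %.4f fz %.1f tz %.2f g %.0f'%(s['eef_pos'][2],f,s['ft_torque'][2],s['gripper_force']))
sys.exit(f<-float(sys.argv[1]))
E
I="python3 -m inch"
(python3 -m inch '[[0,0,0.05,0,0,0,2.6],[0,0,0.05,0,0,0,2.6]]' && python3 chk.py 9 && python3 -m inch '[[0,0,0.05,0,0,0,2.6],[0,0,0.05,0,0,0,2.6]]' && python3 chk.py 9 && python3 -m inch '[[0,0,0.05,0,0,0,2.6],[0,0,0.05,0,0,0,2.6]]' && python3 chk.py 9 && python3 -m inch '[[0,0,0.05,0,0,0,2.6],[0,0,0.05,0,0,0,2.6]]' && python3 chk.py 9 ) | grep fz
```

```text
z 0.0816 fz 2.2 tz 0.03 g 59False
```

```bash
sed -i 's/sys.exit(f<-float(sys.argv\[1\]))/sys.exit(int(f<-float(sys.argv[1])))/' chk.py
(python3 -m inch '[[0,0,0.05,0,0,0,2.6],[0,0,0.05,0,0,0,2.6]]' && python3 chk.py 9 && python3 -m inch '[[0,0,0.05,0,0,0,2.6],[0,0,0.05,0,0,0,2.6]]' && python3 chk.py 9 && python3 -m inch '[[0,0,0.05,0,0,0,2.6],[0,0,0.05,0,0,0,2.6]]' && python3 chk.py 9 && python3 -m inch '[[0,0,0.05,0,0,0,2.6],[0,0,0.05,0,0,0,2.6]]' && python3 chk.py 9 && python3 -m inch '[[0,0,0.05,0,0,0,2.6],[0,0,0.05,0,0,0,2.6]]' && python3 chk.py 9) | grep fz
```

```text
z 0.0818 fz -5.4 tz -0.02 g 60
z 0.0825 fz -4.6 tz 0.06 g 60
z 0.0831 fz -5.2 tz 0.03 g 60
z 0.0836 fz -4.8 tz 0.05 g 60
z 0.0842 fz -5.3 tz -0.01 g 60
```

```bash
(python3 -m inch '[[0,0,0.06,0,0,0,2.6],[0,0,0.06,0,0,0,2.6]]' && python3 chk.py 8 && python3 -m inch '[[0,0,0.06,0,0,0,2.6],[0,0,0.06,0,0,0,2.6]]' && python3 chk.py 8 && python3 -m inch '[[0,0,0.06,0,0,0,2.6],[0,0,0.06,0,0,0,2.6]]' && python3 chk.py 8 && python3 -m inch '[[0,0,0.06,0,0,0,2.6],[0,0,0.06,0,0,0,2.6]]' && python3 chk.py 8 && python3 -m inch '[[0,0,0.06,0,0,0,2.6],[0,0,0.06,0,0,0,2.6]]' && python3 chk.py 8.5 && python3 -m inch '[[0,0,0.06,0,0,0,2.6],[0,0,0.06,0,0,0,2.6]]' && python3 chk.py 9 && python3 -m inch '[[0,0,0.06,0,0,0,2.6],[0,0,0.06,0,0,0,2.6]]' && python3 chk.py 9 && python3 -m inch '[[0,0,0.06,0,0,0,2.6],[0,0,0.06,0,0,0,2.6]]' && python3 chk.py 9 ) | grep fz
```

```text
z 0.0847 fz -5.0 tz -0.02 g 60
z 0.0853 fz -5.5 tz 0.08 g 60
z 0.0859 fz -6.3 tz -0.00 g 60
z 0.0865 fz -5.7 tz 0.05 g 60
z 0.0871 fz -5.8 tz 0.01 g 60
z 0.0877 fz -5.8 tz -0.01 g 60
z 0.0883 fz -6.7 tz -0.03 g 60
z 0.0889 fz -6.0 tz -0.05 g 60
```

```bash
(python3 -m inch '[[0,0,0.06,0,0,0,2.6],[0,0,0.06,0,0,0,2.6]]' && python3 chk.py 9 && python3 -m inch '[[0,0,0.06,0,0,0,2.6],[0,0,0.06,0,0,0,2.6]]' && python3 chk.py 9 && python3 -m inch '[[0,0,0.06,0,0,0,2.6],[0,0,0.06,0,0,0,2.6]]' && python3 chk.py 9 && python3 -m inch '[[0,0,0.06,0,0,0,2.6],[0,0,0.06,0,0,0,2.6]]' && python3 chk.py 9 && python3 -m inch '[[0,0,0.06,0,0,0,2.6],[0,0,0.06,0,0,0,2.6]]' && python3 chk.py 9.5 && python3 -m inch '[[0,0,0.06,0,0,0,2.6],[0,0,0.06,0,0,0,2.6]]' && python3 chk.py 9.5 && python3 -m inch '[[0,0,0.06,0,0,0,2.6],[0,0,0.06,0,0,0,2.6]]' && python3 chk.py 10 && python3 -m inch '[[0,0,0.06,0,0,0,2.6],[0,0,0.06,0,0,0,2.6]]' && python3 chk.py 10 ) | grep fz
```

```text
z 0.0895 fz -6.3 tz -0.02 g 60
z 0.0900 fz -6.4 tz -0.00 g 60
z 0.0906 fz -6.8 tz 0.05 g 60
z 0.0912 fz -6.7 tz -0.01 g 60
z 0.0918 fz -6.1 tz 0.01 g 60
z 0.0924 fz -6.0 tz 0.06 g 60
z 0.0930 fz -7.4 tz -0.01 g 60
z 0.0936 fz -7.9 tz -0.05 g 60
```

```bash
(python3 -m inch '[[0,0,0.06,0,0,0,2.6],[0,0,0.06,0,0,0,2.6]]' && python3 chk.py 10 && python3 -m inch '[[0,0,0.06,0,0,0,2.6],[0,0,0.06,0,0,0,2.6]]' && python3 chk.py 10 && python3 -m inch '[[0,0,0.06,0,0,0,2.6],[0,0,0.06,0,0,0,2.6]]' && python3 chk.py 10 && python3 -m inch '[[0,0,0.06,0,0,0,2.6],[0,0,0.06,0,0,0,2.6]]' && python3 chk.py 10.5 && python3 -m inch '[[0,0,0.06,0,0,0,2.6],[0,0,0.06,0,0,0,2.6]]' && python3 chk.py 10.5 && python3 -m inch '[[0,0,0.06,0,0,0,2.6],[0,0,0.06,0,0,0,2.6]]' && python3 chk.py 10.5 && python3 -m inch '[[0,0,0.06,0,0,0,2.6],[0,0,0.06,0,0,0,2.6]]' && python3 chk.py 10.5 && python3 -m inch '[[0,0,0.06,0,0,0,2.6],[0,0,0.06,0,0,0,2.6]]' && python3 chk.py 10.5 ) | grep fz
```

```text
z 0.0942 fz -7.5 tz 0.06 g 60
z 0.0948 fz -7.5 tz -0.04 g 60
z 0.0952 fz -9.3 tz 0.02 g 60
z 0.0955 fz -12.5 tz 0.04 g 60
```

The thread caught at about 13.3 mm of lift. The wrist reads -12.5 N, of which about 5 N is on the thread. Now the helix, in small checked pieces.

```bash
(python3 -m inch '[[0,0,0.048,0,0,0.1,2.6]]' && python3 chk.py 15 && python3 -m inch '[[0,0,0.048,0,0,0.1,2.6]]' && python3 chk.py 15 && python3 -m inch '[[0,0,0.048,0,0,0.1,2.6]]' && python3 chk.py 15 &&  python3 -m inch '[[0,0,0,0,0,0,2.6]]' && python3 chk.py 15 ) | grep -E "fz|rot"
```

```text
ee_rot: [-180.0, 0.0, -32.0]
z 0.0959 fz -12.1 tz -0.06 g 60
ee_rot: [-180.0, 0.0, -26.2]
z 0.0964 fz -12.4 tz -0.04 g 60
ee_rot: [-180.0, 0.0, -20.5]
z 0.0969 fz -12.6 tz -0.08 g 60
ee_rot: [180.0, 0.0, -20.6]
z 0.0970 fz -10.7 tz 0.11 g 60
```

```bash
(python3 -m inch '[[0,0,0.053,0,0,0.1,2.6],[0,0,0.1,0,0,0.2,2.6]]' && python3 chk.py 15 && python3 -m inch '[[0,0,0.048,0,0,0.1,2.6],[0,0,0.096,0,0,0.2,2.6]]' && python3 chk.py 15 && python3 -m inch '[[0,0,0.048,0,0,0.1,2.6],[0,0,0.096,0,0,0.2,2.6]]' && python3 chk.py 15 && python3 -m inch '[[0,0,0.048,0,0,0.1,2.6],[0,0,0.096,0,0,0.2,2.6]]' && python3 chk.py 15 ) | grep -E "fz"
```

```text
z 0.0978 fz -13.2 tz -0.08 g 60
z 0.0988 fz -12.9 tz -0.08 g 60
z 0.0998 fz -12.8 tz -0.10 g 60
z 0.1007 fz -12.8 tz -0.02 g 60
```

```bash
(python3 -m inch '[[0,0,0.048,0,0,0.1,2.6],[0,0,0.096,0,0,0.2,2.6]]' && python3 chk.py 15 && python3 -m inch '[[0,0,0.048,0,0,0.1,2.6],[0,0,0.096,0,0,0.2,2.6]]' && python3 chk.py 15 && python3 -m inch '[[0,0,0.048,0,0,0.1,2.6],[0,0,0.096,0,0,0.2,2.6]]' && python3 chk.py 15 && python3 -m inch '[[0,0,0.048,0,0,0.1,2.6],[0,0,0.096,0,0,0.2,2.6]]' && python3 chk.py 15  && python3 -m inch '[[0,0,0.048,0,0,0.1,2.6],[0,0,0.096,0,0,0.2,2.6]]' && python3 chk.py 15 ) | grep -E "fz"
```

```text
z 0.1017 fz -14.3 tz -0.10 g 60
z 0.1026 fz -14.1 tz -0.00 g 60
z 0.1036 fz -13.7 tz -0.04 g 60
z 0.1046 fz -14.7 tz -0.04 g 60
z 0.1056 fz -12.4 tz -0.09 g 60
```

Lift is about 23.7 mm, above the D+12 limit for any D. I'll ease down to see the lower flank take the load, then open.

```bash
(python3 -m inch '[[0,0,-0.05,0,0,0,2.6],[0,0,-0.1,0,0,0,2.6]]' && python3 chk.py 15 && python3 -m inch '[[0,0,-0.05,0,0,0,2.6],[0,0,-0.1,0,0,0,2.6]]' && python3 chk.py 15 &&  python3 -m inch '[[0,0,0,0,0,0,2.9],[0,0,0,0,0,0,3.5],[0,0,0,0,0,0,4.5],[0,0,0,0,0,0,5.5],[0,0,0,0,0,0,5.5],[0,0,0,0,0,0,5.5]]' && python3 chk.py 15 )| grep fz
python3 - <<'E'
from h import *
im=bot.capture('wrist')[:,:,::-1];im2=bot.capture('side')[:,:,::-1]
print(proj('side',[.483,-.1595,.1335]),proj('side',[.483,-.1595,.1535]),proj('wrist',[.483,-.1595,.1335]),proj('wrist',[.483,-.1595,.1535]))
a=cv2.resize(im[150:330,220:420],(400,360),interpolation=cv2.INTER_CUBIC)
b=cv2.resize(im2[160:250,300:400],(400,360),interpolation=cv2.INTER_CUBIC)
cv2.imwrite('pics/g4.png',np.hstack([a,b]))
E
```

```text
z 0.1049 fz -9.9 tz 0.03 g 61
z 0.1041 fz -8.5 tz 0.10 g 61
z 0.1043 fz 0.1 tz 0.02 g 0
[345.69481143 208.89502991] [346.2927983  200.48774244] [320.92601206 246.33536879] [321.09437378 262.23494628]
```

View pics/g4.png

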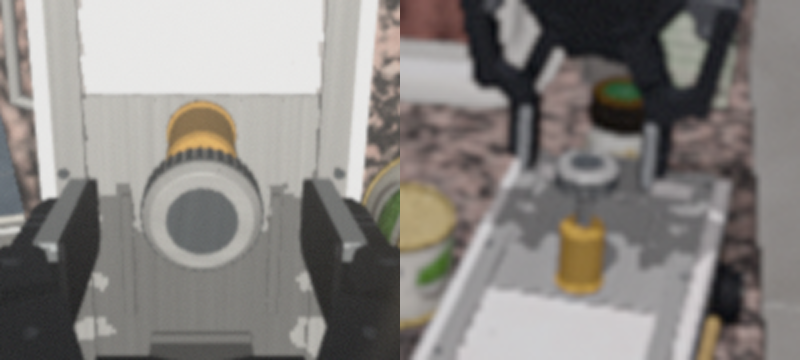

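The head stands clear above the bush, with its top near full-picture (347,200) in the side view, about 22 mm up. The gripper's yaw (82.5°) already suits pushing the tab. I'll go behind the tab with shut fingers.

```bash
python3 -m inch '[[0,0,3,0,0,0,5.5],[0,0,6,0,0,0,5.5],[-0.4,-3,6,0,0,0,3],[-0.9,-7,6,0,0,0,0],[-1.4,-10,6,0,0,0,0],[-1.7,-12.2,5,0,0,0,0],[-1.7,-12.2,3,0,0,0,0],[-1.7,-12.2,1,0,0,0,0],[-1.7,-12.2,0,0,0,0,0],[-1.7,-12.2,0,0,0,0,0]]'
python3 - <<'E'
from h import *
im=bot.capture('wrist')[:,:,::-1];im2=bot.capture('side')[:,:,::-1]
print(bot.sense()['joints'])
a=cv2.resize(im[100:340,190:450],(400,370),interpolation=cv2.INTER_CUBIC)
b=cv2.resize(im2[150:250,300:400],(370,370),interpolation=cv2.INTER_CUBIC)
cv2.imwrite('pics/g5.png',np.hstack([a,b]))
E
```

```text
time_s: 20.15
eef_pos: [0.4658, -0.2807, 0.1037]
ee_rot: [-179.9, -0.0, 82.5]
contact_force: [-0.8, -0.0, 0.5]
grip_width: -0.002
gripper_force: 0.0
[-3.23225533e+01  2.44765308e+01  1.07133320e+02 -2.14823479e-03
  4.83512012e+01 -2.48272472e+01]
```

View pics/g5.png

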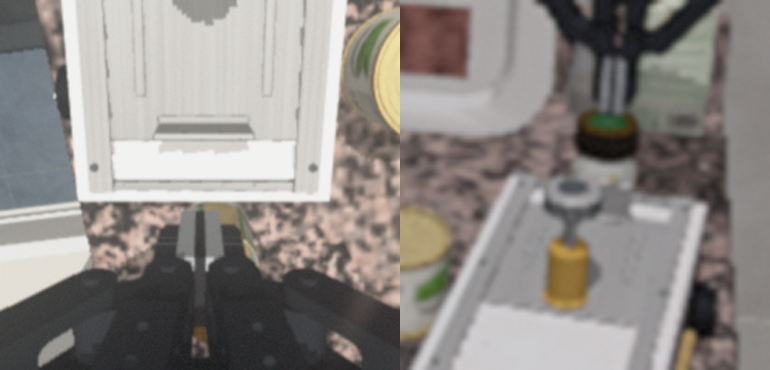

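The wrist crop shows the tab edge at about (205,128) and the shut fingertips at about (200,210). The side crop shows the tips at about (613,112) with the jar cap on the same line of sight. I'll triangulate the tips against the jar before going down.

```bash
cat >> h.py <<'E'
def tri(a,b):
    p0=ray('wrist',a,.2);p1=ray('wrist',a,.1);q0=ray('side',b,.2);q1=ray('side',b,.1)
    u=p1-p0;v=q1-q0;t=np.linalg.lstsq(np.c_[u,-v],q0-p0,rcond=None)[0];A=p0+t[0]*u;B=q0+t[1]*v
    return ((A+B)/2).round(4),np.linalg.norm(A-B).round(4)
E
python3 - <<'E'
from h import *
print('tip',tri((190+200*.65,100+210*.6486),(300+213/3.7,150+113/3.7)))
print('tab',ray('wrist',(190+206*.65,100+117*.6486),.1075),ray('wrist',(190+206*.65,100+123*.6486),.1075))
print('deck end',ray('wrist',(190+80*.65,100+200*.6486),.078),ray('wrist',(190+330*.65,100+200*.6486),.078))
c=bot.camera_info('side')
print('jar',ray('side',(300+207/3.7,150+125/3.7),.105))
E
```

```text
tip (array([ 0.4657, -0.2707,  0.1451]), np.float64(0.0033))
tab [ 0.47332937 -0.24453943  0.1075    ] [ 0.47300592 -0.24708485  0.1075    ]
deck end [ 0.40276054 -0.28432765  0.078     ] [ 0.5315244  -0.30125796  0.078     ]
jar [ 0.46755013 -0.33270824  0.105     ]
```

```bash
cat > chk2.py <<'E'
import sys
from workcell import bot
s=bot.sense();f=s['contact_force'];print('pos',s['eef_pos'].round(4),'f',f.round(1),'t',round(s['time_s'],2))
sys.exit(int((f@f)**.5>float(sys.argv[1])))
E
(python3 -m inch '[[0,0,-1,0,0,0,0],[0,0,-2,0,0,0,0],[0,0,-3,0,0,0,0],[0,0,-3,0,0,0,0]]' && python3 chk2.py 4 && python3 -m inch '[[0,0,-0.25,0,0,0,0],[0,0,-0.5,0,0,0,0]]' && python3 chk2.py 4 && python3 -m inch '[[0,0,-0.25,0,0,0,0],[0,0,-0.5,0,0,0,0]]' && python3 chk2.py 4 && python3 -m inch '[[0,0,-0.25,0,0,0,0],[0,0,-0.5,0,0,0,0]]' && python3 chk2.py 4)|grep t
python3 - <<'E'
from h import *
im=bot.capture('side')[:,:,::-1]; im2=bot.capture('wrist')[:,:,::-1]
cv2.imwrite('pics/s6.png',im);cv2.imwrite('pics/w6.png',im2)
# fingertip rows in the wrist view: dark/grey finger vs bright deck along centre columns
g=cv2.cvtColor(im2,cv2.COLOR_BGR2GRAY)
for u in(312,320,328):print(u,g[165:250:3,u].tolist())
E
```

```text
time_s: 20.75
ee_rot: [-179.9, -0.0, 82.5]
contact_force: [0.5, -0.1, 0.1]
grip_width: -0.002
pos [ 0.4655 -0.2806  0.0731] f [ 0.5 -0.1  0.1] t 20.75
time_s: 21.0
ee_rot: [180.0, 0.0, 82.5]
contact_force: [-0.3, 0.4, -0.9]
grip_width: 0.001
pos [ 0.4664 -0.2811  0.0693] f [-0.3  0.4 -0.9] t 21.0
time_s: 21.25
ee_rot: [180.0, 0.0, 82.5]
contact_force: [0.9, 0.8, 0.0]
grip_width: 0.006
pos [ 0.4663 -0.281   0.0642] f [0.9 0.8 0. ] t 21.25
time_s: 21.5
ee_rot: [180.0, 0.0, 82.5]
contact_force: [0.2, -0.0, 0.0]
grip_width: -0.002
pos [ 0.4662 -0.281   0.0591] f [ 0.2 -0.   0. ] t 21.5
312 [195, 194, 195, 195, 196, 195, 195, 179, 194, 193, 127, 123, 126, 144, 207, 169, 200, 207, 238, 238, 238, 238, 237, 238, 155, 127, 125, 126, 127]
320 [195, 193, 192, 193, 194, 193, 195, 177, 195, 190, 128, 122, 124, 144, 207, 168, 199, 222, 238, 237, 238, 238, 238, 237, 124, 70, 68, 67, 65]
328 [201, 199, 200, 202, 199, 200, 199, 175, 195, 191, 128, 124, 123, 135, 209, 168, 202, 235, 238, 238, 238, 238, 238, 237, 154, 128, 126, 125, 127]
```

The tips stand at about z 0.100 by the wrist view, so I'll go 1 cm lower and then push towards the mill's +y in checked steps.

```bash
(python3 -m inch '[[0,0,-0.25,0,0,0,0],[0,0,-0.5,0,0,0,0]]' && python3 chk2.py 4 && python3 -m inch '[[0,0,-0.2,0,0,0,0],[0,0,-0.4,0,0,0,0]]' && python3 chk2.py 4 && python3 -m inch '[[0.06,0.5,0,0,0,0,0],[0.13,1,0,0,0,0,0],[0.13,1,0,0,0,0,0]]' && python3 chk2.py 8 && python3 -m inch '[[0.03,0.25,0,0,0,0,0],[0.06,0.5,0,0,0,0,0]]' && python3 chk2.py 8 && python3 -m inch '[[0.03,0.25,0,0,0,0,0],[0.06,0.5,0,0,0,0,0]]' && python3 chk2.py 8 && python3 -m inch '[[0.03,0.25,0,0,0,0,0],[0.06,0.5,0,0,0,0,0]]' && python3 chk2.py 8 && python3 -m inch '[[0.03,0.25,0,0,0,0,0],[0.06,0.5,0,0,0,0,0]]' && python3 chk2.py 8 )|grep pos
```

```text
eef_pos: [0.4662, -0.281, 0.0541]
pos [ 0.4662 -0.281   0.0541] f [ 0.3 -1.   0. ] t 21.85
eef_pos: [0.4662, -0.281, 0.0501]
pos [ 0.4662 -0.281   0.0501] f [ 0.2  0.4 -0.3] t 22.1
eef_pos: [0.4676, -0.2705, 0.0503]
pos [ 0.4676 -0.2705  0.0503] f [ 0.3  0.9 -0.4] t 22.48
eef_pos: [0.4682, -0.2659, 0.0503]
pos [ 0.4682 -0.2659  0.0503] f [0.8 0.3 0.5] t 22.73
eef_pos: [0.4688, -0.2611, 0.0503]
pos [ 0.4688 -0.2611  0.0503] f [ 0.2 -1.7 -0.5] t 22.98
eef_pos: [0.4694, -0.256, 0.0503]
pos [ 0.4694 -0.256   0.0503] f [-0.  -1.3  0. ] t 23.23
eef_pos: [0.4701, -0.2509, 0.0503]
pos [ 0.4701 -0.2509  0.0503] f [ 0.6 -1.3 -0.4] t 23.48
```

```bash
(python3 -m inch '[[0.05,0.4,0,0,0,0,0],[0.1,0.8,0,0,0,0,0],[0.15,1.2,0,0,0,0,0],[0.2,1.6,0,0,0,0,0]]' && python3 chk2.py 6 && python3 -m inch '[[0.05,0.4,0,0,0,0,0],[0.1,0.8,0,0,0,0,0],[0.15,1.2,0,0,0,0,0],[0.2,1.6,0,0,0,0,0]]' && python3 chk2.py 6 && python3 -m inch '[[0.05,0.4,0,0,0,0,0],[0.1,0.8,0,0,0,0,0],[0.15,1.2,0,0,0,0,0],[0.2,1.6,0,0,0,0,0]]' && python3 chk2.py 6 && python3 -m inch '[[0.05,0.4,0,0,0,0,0],[0.1,0.8,0,0,0,0,0]]' && python3 chk2.py 6 )|grep "^pos"
python3 - <<'E'
from h import *
im2=bot.capture('wrist')[:,:,::-1]
g=cv2.cvtColor(im2,cv2.COLOR_BGR2GRAY);cv2.imwrite('pics/w7.png',im2)
for u in(300,320,340):print(u,g[165:250:3,u].tolist())
E
```

```text
pos [ 0.472  -0.2348  0.0503] f [ 1.1 -2.2  0.1] t 23.98
pos [ 0.4739 -0.2188  0.0503] f [ 1.1 -3.  -0.3] t 24.48
pos [ 0.4759 -0.2027  0.0502] f [ 1.4 -2.1 -0.5] t 24.98
pos [ 0.4769 -0.1947  0.0502] f [ 0.6 -2.6  0.1] t 25.23
300 [195, 195, 193, 193, 193, 194, 194, 193, 191, 192, 192, 192, 193, 193, 191, 190, 191, 165, 183, 188, 122, 116, 118, 118, 119, 150, 196, 113, 66]
320 [196, 194, 195, 196, 193, 193, 195, 195, 194, 191, 193, 192, 192, 191, 192, 192, 192, 179, 182, 183, 122, 118, 119, 120, 117, 156, 199, 110, 59]
340 [193, 193, 193, 195, 195, 194, 193, 194, 192, 193, 193, 194, 193, 193, 192, 192, 193, 184, 190, 187, 121, 118, 117, 119, 118, 147, 200, 112, 64]
```

```bash
(python3 -m inch '[[0.03,0.25,0,0,0,0,0],[0.06,0.5,0,0,0,0,0]]' && python3 chk2.py 5.5 && python3 -m inch '[[0.03,0.25,0,0,0,0,0],[0.06,0.5,0,0,0,0,0]]' && python3 chk2.py 5.5 && python3 -m inch '[[0.013,0.1,0,0,0,0,0],[0.026,0.2,0,0,0,0,0]]' && python3 chk2.py 5.5 && python3 -m inch '[[0.013,0.1,0,0,0,0,0],[0.026,0.2,0,0,0,0,0]]' && python3 chk2.py 5.5 && python3 -m inch '[[0.013,0.1,0,0,0,0,0],[0.026,0.2,0,0,0,0,0]]' && python3 chk2.py 5.5 && python3 -m inch '[[0.013,0.1,0,0,0,0,0],[0.026,0.2,0,0,0,0,0]]' && python3 chk2.py 5.5  && python3 -m inch '[[0.013,0.1,0,0,0,0,0],[0.026,0.2,0,0,0,0,0]]' && python3 chk2.py 5.5)|grep "^pos"
```

```text
pos [ 0.4773 -0.1898  0.0501] f [ 0.3 -2.   0.8] t 25.52
pos [ 0.478  -0.1849  0.0502] f [ 0.4 -1.1 -0. ] t 25.77
pos [ 0.4783 -0.1829  0.0502] f [-0.3 -0.8 -0.5] t 26.02
pos [ 0.4785 -0.1811  0.0502] f [-2.4 -7.2 -0. ] t 26.27
```

The stop is reached, about 85 mm after contact. One slight firm push, then back off, rise, and check.

```bash
(python3 -m inch '[[0.005,0.04,0,0,0,0,0],[0.005,0.04,0,0,0,0,0]]'; python3 chk2.py 50; python3 -m inch '[[-0.06,-0.5,0,0,0,0,0],[-0.13,-1,0,0,0,0,0],[-0.2,-1.6,0,0,0,0,0],[-0.2,-1.6,4,0,0,0,0],[-0.2,-1.6,8,0,0,0,0],[-0.2,-5,12,0,0,0,0],[-2,-10,15,0,0,0,0],[-4,-14,15,0,0,0,0],[-4,-14,15,0,0,0,0],[-4,-14,15,0,0,0,0]]'; python3 chk2.py 50)|grep "^pos"
python3 - <<'E'
from h import *
for n in('top','side'):
    im=bot.capture(n)[:,:,::-1];cv2.imwrite(f'pics/{n}9.png',im)
a=cv2.imread('pics/side0.png');b=cv2.imread('pics/side9.png')
s=np.array([.483,-.1595]);yv=np.array([.127,.992])
p=s+.085*yv
for z in(.1335,.1495,.1555):print(z,proj('side',[*p,z]),proj('top',[*p,z]))
t=cv2.imread('pics/top9.png');g=cv2.cvtColor(t,cv2.COLOR_BGR2GRAY)
print(g[205:225,236:262:2])
# bush (brass) and head in side view
h=cv2.cvtColor(b,cv2.COLOR_BGR2HSV);m=((h[...,0]>12)&(h[...,0]<26)&(h[...,1]>140)).astype(np.uint8)[195:275,310:385]
k,l,st,ce=cv2.connectedComponentsWithStats(m)
for i in range(1,k):
    if st[i,4]>15:print(st[i]+[310,195,0,0,0],ce[i]+[310,195])
gb=cv2.cvtColor(b,cv2.COLOR_BGR2GRAY);print(gb[205:255:2,330:362:2])
d=cv2.absdiff(a,b).max(2);
for nm,uv in(('tin',(298,224)),('glass',(342,298)),('jar',(355,187))):
    u,v=uv;print(nm,d[v-10:v+10,u-10:u+10].mean())
E
```

```text
pos [ 0.4785 -0.1812  0.0502] f [-1.1 -5.2 -1. ] t 26.52
pos [ 0.4383 -0.3204  0.2   ] f [-0.7 -0.1 -0.1] t 27.77
0.1335 [336.85735462 231.3484219 ] [237.85447664 213.0429404 ]
0.1495 [337.283956   224.20434378] [236.43750101 212.38154338]
0.1555 [337.44641914 221.48365543] [235.89148935 212.12668333]
[[164 153 144 169 189 190 191 190 187 191 190 188 182]
 [181 181 159 141 181 192 188 190 191 189 188 187 188]
 [162 171 178 136 160 189 191 190 187 189 187 185 185]
 [122 136 178 157 142 188 195 190 181 179 176 176 179]
 [107 112 156 174 123 172 181 179 152 146 147 145 156]
 [108 106 139 177 127 128 144 144 134 131 133 130 135]
 [107 109 125 179 132  96 126 131 130 131 128 128 132]
 [104 107 119 175 131  77 114 128 126 127 128 127 127]
 [106 108 119 174 131  75 109 127 127 128 128 128 125]
 [109 107 134 173 124  83 108 128 130 132 131 130 126]
 [109 112 156 171 106  78 110 127 132 133 130 133 130]
 [119 137 174 153  93  79 121 125 129 130 132 130 129]
 [158 176 176 130  85  81 116 130 128 130 131 131 130]
 [180 181 157 111  81  92 118 125 132 128 130 130 130]
 [173 159 136  94  86 105 1
[... 1364 characters left out ...]
 147 124  89 109 149 153 151 151 150 150 149 150 151 147 150]
 [146 117  97  90  97 115 145 151 150 150 149 149 149 145 149 153]
 [131 128 115 100 103 105 127 150 150 150 150 150 143 151 149 153]
 [125 139 148 151 150 140 113 124 150 151 149 150 148 148 151 153]
 [111 107 131 141 138 119  99 100 132 151 149 149 143 152 153 152]
 [114 104 112 113 113 106 101 103 111 148 151 146 151 148 153 153]
 [110 105 113 114 114 104  99 101 131 151 150 146 140 151 154 153]
 [108 105 114 116 114 105 111 132 148 150 152 148 140 153 154 153]
 [106 106 114 116 113 102 126 155 151 152 152 152 153 154 154 152]
 [112 107 113 114 111 103 125 153 152 153 152 152 153 154 153 147]]
tin 3.7625
glass 3.7625
jar 5.0625
```

```bash
python3 -c "
from workcell import bot
print(bot.close_job())"
```

```text
the job is handed in; nothing more can be done
None
```

The job is handed in: the thumbscrew stands parked about 21 mm up, the cover is slid to its stop, the thread saw about 6 N at most (limit 20 N), and the glass, jar and tin look unmoved in the pictures.

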